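# Dock the portable drive through the gap on the desk

### The job

Push the portable drive along the desk through the narrow gap between the round speaker and the socket block, and on until it is fully home, its leading end flat against the face of the dock. Then press the button on top of the dock right down and let it come up again. The drive is only slid, never picked up, and all the other things on the desk stay where they are.

Things in the scene. Friction and masses are not known exactly. Their poses are not given: they have to be found in the camera images.
- drive: Portable drive: a flat dark metal box, 110 mm long (its x) by 80 mm wide (its y) by 22 mm thick, 0.24 kg nominal, loose, lying flat on the desk; a few newtons at most slide it. Origin: centre of its underside. Its +x end starts roughly towards the gap.
- sockets: Low aluminium socket block with two round black outlets on top, fixed to the desk: 110 mm (its x) by 60 mm (its y) by 40 mm high. Origin: centre of its underside. Its x axis points along the gap, from the drive's side to the dock's side. Its -y face is one side of the gap; the gap is 88 mm wide and its middle line lies at y = -74 mm of this frame, parallel to x.
- speaker: Low round grey speaker with a black top, fixed to the desk: 110 mm across, 40 mm high. Origin: centre of its underside. It is always at x = 0, y = -173 mm of the socket block's frame, and its rim is the other side of the gap.
- dock: Drive dock: a grey block with a black band and a button on top, fixed to the desk: 50 mm (its x) by 110 mm (its y) by 45 mm high. Origin: centre of its underside. Its axes are parallel to the socket block's. Its face towards the gap is the plain -x face at x = -25 mm; with the drive home the drive's origin is at x = -80 mm, y = 0. The dock's origin is on the gap's middle line (y = -74 mm of the socket block's frame), 235 to 265 mm beyond the socket block's origin.
- start_top (a point): Middle of the top of the round push button (28 mm across) on the middle of the dock's top. It is pressed straight down.
- start (a joint): Travel of that button in m: 0 up, 0.006 right down; it springs back, and 5 N hold it fully down.
- mug: White mug, 80 mm across, 90 mm high. Origin: centre of its underside. Leave alone.
- stapler: Black and steel stapler, 130 x 34 x 34 mm, long along its x. Origin: centre of its underside. Leave alone.
- tape: Roll of clear tape lying flat, 68 mm across, 19 mm high. Origin: centre of its underside. Leave alone.
- mouse: Black computer mouse, 100 x 60 x 32 mm, long along its x. Origin: centre of its underside. Leave alone.
- notes: Block of yellow paper notes, 76 x 76 x 20 mm. Origin: centre of its underside. Leave alone.
- gluestick: Glue stick standing upright, 29 mm across, 62 mm high. Origin: centre of its underside. Leave alone.
- plant: Small plant in a terracotta pot, 92 mm across, pot 75 mm high. Origin: centre of its underside. Leave alone.
Things that resemble listed ones, but are neither listed nor needed, are in the scene too. Several things have the shape of the drive; the one meant has the colours described above. Leave any green look-alike of the dock alone.

How it is judged:
By the outcome, as a careful person would: the job done as asked, in the order asked, and still so for the second after the job is handed in, with the robot touching nothing.
It also fails if it takes over 72 s, if anything falls off the work surface, if the arm or the gripper's body presses on something with over 40 N, if the wrist force passes 120 N, or if a joint passes its speed limit or range.

### The arm

A 7-joint arm with a two-finger parallel gripper is mounted at the origin on the work surface. World frame = base frame: x ahead of the robot, y to its left, z up, the work surface at z = 0. Lengths are in m, angles in rad, forces in N, time in s.
With the tool pointing down it reaches from about 0.425 to 0.875 m from the base axis. Payload 4.7 kg.
Tool frame: the origin (TCP) lies midway between the tips of the shut fingers; the grasp point (between the pads) lies 19 mm behind it (tcp_to_grasp is the z of the grasp point in the tool frame, in m); z points along the fingers, y is the line along which they close (so a half turn about z gives the same grasp; the last joint's range is limited). The gripper opens to 87 mm and grips with 3 to 60 N. Pads are 19 mm wide; open, the fingers measure 117 mm over their backs; the gripper's body (75 mm by 190 mm) begins 51 mm behind the grasp point.
Start: joints at [1.247, 0.321, -0.07, 1.45, 0.023, 1.371, -0.057], TCP at [0.215, -0.613, 0.223] pointing down, gripper open.
Joint ranges: [-2.86, 2.86], [-0.3, 2.09], [-1.38, 1.24], [0.06, 2.45], [-1.56, 4.7], [0.09, 2.05], [-2.69, 2.69]. Speed limits (rad/s): [2.57, 2.57, 3.14, 3.14, 3.14, 3.14, 3.14].

### API

Orientations are given as a unit quaternion [w, x, y, z].
In Python, from rig import * gives the robot as it stands.
- The arm moves only by the tool step_arm, never from a script. Its arguments are lists of equal length, an entry for each row: "translation": the shift along the tool's x, y, z as a fraction of full scale, a list of three; "turn": the turn about the tool's z as a fraction of full scale; "gripper": the closure, from -1 (fully open) to 1 (shut). A call has 1 to 12 rows; each row is the pose to reach, as a shift and turn from the pose commanded when the call began, along the tool's axes at that moment; what a row does not reach only later rows make up. Full scale, the value 1, is 0.4 m for a shift and 0.5 rad for a turn. A row lasts 1/12 s, in which the tool goes at most 41.7 mm and 7.16 degrees, less where a joint would pass 70% of its speed; a pose out of reach is approached as far as the arm can. A call with a number of a shift or a turn outside -1 to 1 is refused whole. A call with a gripper value outside its range is refused whole. The fingers move at their own pace and stop on an object; "squeeze" is the grip in N (left out, the last holds). Time passes only in rows, so rows that repeat a pose let the fingers close. It gives the time, the measured TCP pose, the force, the opening and the grip force at its end, in the units of the state.
- state(): the state, without advancing time (a new reading comes with each control period).
- camera(name): name is "side" or "top" or "wrist"; returns the picture (480x640x3 uint8, red, green, blue); there is no depth.
- calibration(name): a dict with "intrinsics" (3x3 intrinsics, pixels), "world_to_cam" (4x4, takes a point from world to camera coordinates). Camera axes: x right, y down, z forward; pixel columns grow to the right and rows downward; lengths in m; the calibration is good to about 2 mm. The wrist camera is an equidistant fisheye: a pixel r from the principal point sees the ray r / f radians off the axis. A picture is of the moment at which its call begins: read the wrist's pose just before it. calibration takes no time and is no camera call; for the wrist camera it gives the pose at the moment of the call.
- hand_in(): hands the job in; it is judged then, once.
The state is a dict: "time": time; "joint_positions": joint angles; "dq": joint speeds; "joint_efforts": joint torques, N m; "position": TCP position; "eef_rot": TCP orientation; "ft_force": force on the tool from outside, world axes, zero at the start; "wrist_torque": the same for the moment, N m; "finger_gap": finger opening in m; "grip_force": force on a finger pad.
Only numpy, scipy, OpenCV 4.12 (cv2) and the standard library are available. Lean on these libraries where they do the work, as an engineer would, in place of code of your own. Each camera call takes 0.05 s, during which the arm holds its last target. There are 200 camera calls.

## Working session

There is one attempt and no reset: what is moved stays moved. The work goes in short steps, Python scripts to look and compute and a tool call to move; the robot and the scene stay as the last step left them, time stands still between calls to the robot, and variables do not carry over. Pictures are saved under pics/ and viewed, at most 10 in all, crops included, and the job is handed in when it is done.

Besides the shell and the picture viewer there is one more tool, called after "Emit:" as name(argument=value, ...) on one line, values as JSON. step_arm: Moves the arm, as the interface text tells. Its arguments: {"type":"object","properties":{"translation":{"type":"array"},"turn":{"type":"array"},"gripper":{"type":"array"},"squeeze":{"type":"number"}},"required":["translation","turn","gripper"]}

```bash
mkdir -p pics; python3 - <<'E'
from rig import *
import cv2
s=state();print(s['time'],s['position'],s['eef_rot'],s['ft_force'])
for n in("top","side"):
    cv2.imwrite(f"pics/{n}0.png",camera(n)[:,:,::-1]);c=calibration(n);print(n,c['intrinsics'],c['world_to_cam'])
E
```

```text
0.0 [ 0.21520196 -0.61277231  0.22147563] [-9.19278601e-04  9.85765469e-01  1.68123634e-01 -1.99109804e-04] [-0.81522245  0.48152821  0.45761774]
top [[499.98406317   0.         329.81893719]
 [  0.         499.98406317 237.69265962]
 [  0.           0.           1.        ]] [[-0.02930719 -0.99955922  0.00473815 -0.02237986]
 [-0.98845312  0.0282759  -0.1488654   0.57689928]
 [ 0.1486658  -0.00904626 -0.98884612  1.27496114]
 [ 0.          0.          0.          1.        ]]
side [[491.58037191   0.         315.16306396]
 [  0.         491.58037191 241.99493628]
 [  0.           0.           1.        ]] [[-0.77329077 -0.63374566  0.01969309  0.42227831]
 [-0.37761052  0.43536216 -0.81723319  0.31622682]
 [ 0.50934436 -0.6393952  -0.57597057  0.69703258]
 [ 0.          0.          0.          1.        ]]
```

View pics/top0.png

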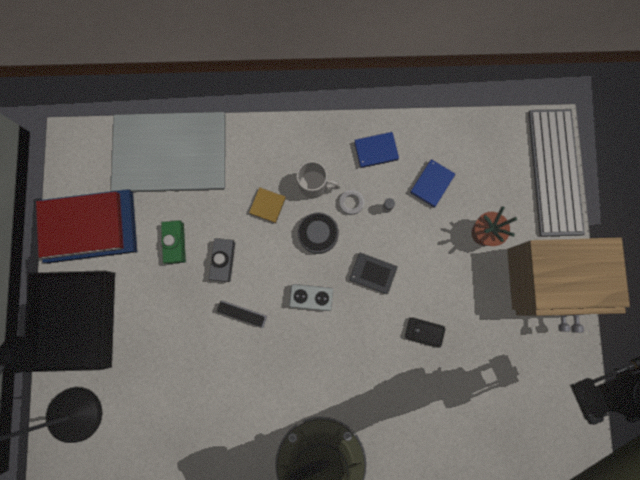

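View pics/side0.png

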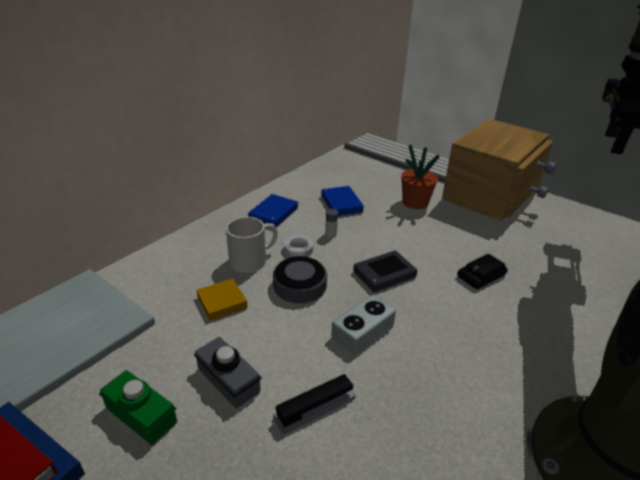

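Top view. Drive candidates: the dark box at (373,273) and the blue ones at (376,150) and (432,183). Dock candidates: grey at (220,260) and green at (172,242). By the description I choose the dark box and the grey dock. The socket block is at (310,297) and the speaker at (318,232). I'll check this in a metric close crop.

```bash
cat > h.py <<'E'
from rig import *
import cv2, numpy as np
def px2w(n,uv,z):
    c=calibration(n);K=np.array(c['intrinsics']);T=np.array(c['world_to_cam']);R,t=T[:3,:3],T[:3,3]
    d=R.T@np.linalg.solve(K,[uv[0],uv[1],1]);o=-R.T@t
    return (o+d*(z-o[2])/d[2])[:2]
def rect(n,img,z,x0,y0,w,h,s):
    # picture: right = -y from y0, down = -x from x0 ; s px per m
    c=calibration(n);K=np.array(c['intrinsics']);T=np.array(c['world_to_cam'])
    M=np.array([[0,-1/s,x0],[-1/s,0,y0],[0,0,z],[0,0,1]])
    return cv2.warpPerspective(img,K@T[:3]@M,(w,h),flags=cv2.INTER_CUBIC|cv2.WARP_INVERSE_MAP)
E
python3 - <<'E'
from h import *
for n,u,z in(("drive",(373,273),.022),("dock",(220,260),.045),("sock",(310,297),.04),("spk",(318,232),.04)):print(n,px2w("top",u,z))
im=cv2.imread("pics/top0.png")
a=rect("top",im,.04,.66,.28,800,480,1500)
cv2.imwrite("pics/rect.png",cv2.convertScaleAbs(a,alpha=1.6))
E
```

```text
drive [ 0.48126582 -0.15097692]
dock [0.52503656 0.24946957]
sock [0.42232737 0.01689307]
spk [ 0.59262357 -0.00827438]
```

View pics/rect.png

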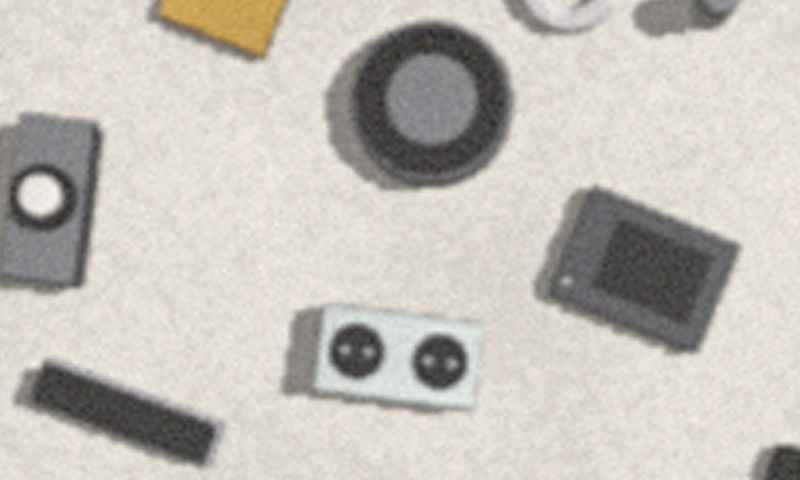

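The crop confirms the choice: dark metal drive with corners (597,187), (740,243), (697,352), (553,296). The socket block's corners are (325,304), (484,324), (473,409), (315,389), the speaker is centred at (432,101), and the dock's white button is at (42,196). Plan:
1. Clasp the drive lightly by its sides.
2. Slide it aligned into the gap mouth.
3. Push it home with two fingers from behind.

```bash
cat >> h.py <<'E'
def go(p,ang):
    """print fractions to reach TCP p with tool y-axis at world angle ang (deg)"""
    s=state();q=s['eef_rot']
    from scipy.spatial.transform import Rotation as Ro
    R=Ro.from_quat([q[1],q[2],q[3],q[0]]).as_matrix()
    a=np.degrees(np.arctan2(R[1,1],R[0,1]));d=(ang-a+180)%360-180
    print("t",round(s['time'],2),"pos",np.round(s['position'],4),"yang",round(a,2),"F",np.round(s['ft_force'],1),"gap",round(s['finger_gap'],4),"tilt",np.round(R[:2,2],4))
    print("  trans",np.round(R.T@(np.array(p)-s['position'])/.4,4),"turn",round(-np.radians(d)/.5,4))
TH=np.radians(82.7);ex=np.array([np.cos(TH),np.sin(TH)]);ey=np.array([-ex[1],ex[0]])
E
python3 - <<'E'
from h import *
T=np.array(calibration("top")['world_to_cam']);K=np.array(calibration("top")['intrinsics'])
M=lambda z:np.array([[0,-1/1500,.66],[-1/1500,0,.28],[0,0,z],[0,0,1]])
def cv(u,z):
    p=K@T[:3]@M(.04)@np.array([*u,1]);return px2w("top",p[:2]/p[2],z)
D=np.array([cv(u,.022) for u in((597,187),(740,243),(697,352),(553,296))])
S=np.array([cv(u,.04) for u in((325,304),(484,324),(473,409),(315,389))])
for n,C in(("drive",D),("sock",S)):
    e=C[0]-C[1]+C[3]-C[2];print(n,C.mean(0),np.degrees(np.arctan2(e[1],e[0])),np.linalg.norm(e)/2)
sp=cv((432,101),.04);b=cv((42,196),.052);print("spk",sp,"btn",b)
v=S.mean(0)-sp;print("dir from spk",np.degrees(np.arctan2(v[1],v[0]))-90,np.linalg.norm(v))
go([D.mean(0)[0],D.mean(0)[1],.16],np.degrees(np.arctan2(*( (D[0]-D[1]+D[3]-D[2])[::-1])))-90)
E
```

```text
drive [ 0.48171488 -0.152875  ] 68.68208772453843 0.10410776426912505
sock [0.42233333 0.01383333] 82.80825722996858 0.10650456432577057
spk [ 0.59266667 -0.008     ] btn [0.52796232 0.24943651]
dir from spk 82.69565472333517 0.17172693116948443
t 0.1 pos [ 0.2152 -0.6128  0.2216] yang -70.64 F [ 0.4 -0.2  0.3] gap 0.087 tilt [-0.0007  0.0015]
  trans [ 1.0097 -0.8638  0.1553] turn -1.7218
```

Emit:
step_arm(translation=[[0.1,-0.08,0],[0.2,-0.16,0],[0.28,-0.24,0],[0.36,-0.31,0],[0.44,-0.38,0],[0.52,-0.44,0],[0.6,-0.51,0],[0.68,-0.58,0],[0.76,-0.64,0],[0.84,-0.71,0],[0.92,-0.77,0],[0.96,-0.807,0.05]], turn=[-0.1,-0.2,-0.3,-0.4,-0.5,-0.6,-0.7,-0.8,-0.9,-1,-1,-1], gripper=[-1,-1,-1,-1,-1,-1,-1,-1,-1,-1,-1,-1])

```text
time: 1.1
position: [0.4708, -0.1845, 0.2079]
eef_rot: [0.002, 0.913, 0.407, 0.002]
ft_force: [2.1, -0.7, 0.1]
finger_gap: 0.0872
grip_force: 0.0
```

```bash
python3 - <<'E'
from h import *
go([.4708,-.1809,.15],-21.3)
E
```

```text
t 1.1 pos [ 0.4708 -0.1845  0.2079] yang -41.94 F [ 2.1 -0.7  0.1] gap 0.0872 tilt [ 0.0057 -0.0028]
  trans [ 0.0065 -0.007   0.1447] turn -0.7206
```

Emit:
step_arm(translation=[[0,0,0.03],[0,0,0.06],[0,0,0.1],[0,0,0.13],[0,0,0.13],[0,0,0.13],[0,0,0.13],[0,0,0.13]], turn=[-0.15,-0.3,-0.45,-0.6,-0.72,-0.72,-0.72,-0.72], gripper=[-1,-1,-1,-1,-1,-1,-1,-1])

```text
time: 1.77
position: [0.4681, -0.1865, 0.1535]
eef_rot: [0.0, 0.826, 0.563, 0.0]
ft_force: [-0.4, -0.2, 0.8]
finger_gap: 0.0868
grip_force: 0.0
```

```bash
python3 - <<'E'
from h import *
go([.4708,-.1809,.05],-21.3)
c=calibration("wrist");im=camera("wrist")
K=np.array(c['intrinsics']);T=np.array(c['world_to_cam'])
np.savez("w0.npz",K=K,T=T,im=im)
# rectified at z=.022, 2000 px/m, x0=.60 (down=-x), y0=0 (right=-y)
s=2000;v,u=np.mgrid[0:560,0:640].astype(float)
P=np.stack([.60-v/s,-.02-u/s,np.full_like(u,.022)],-1)@T[:3,:3].T+T[:3,3]
r=np.hypot(P[...,0],P[...,1]);th=np.arctan2(r,P[...,2]);f=K[0,0]
mx=(K[0,2]+f*th*P[...,0]/r).astype('f4');my=(K[1,2]+K[1,1]*th*P[...,1]/r).astype('f4')
o=cv2.remap(im[:,:,::-1].copy(),mx,my,cv2.INTER_CUBIC)
cv2.imwrite("pics/w0.png",cv2.convertScaleAbs(o,alpha=1.5))
E
```

```text
t 1.77 pos [ 0.4681 -0.1865  0.1535] yang -21.46 F [-0.4 -0.2  0.8] gap 0.0868 tilt [ 0.0005 -0.0004]
  trans [0.0155 0.0011 0.2586] turn -0.0056
```

View pics/w0.png

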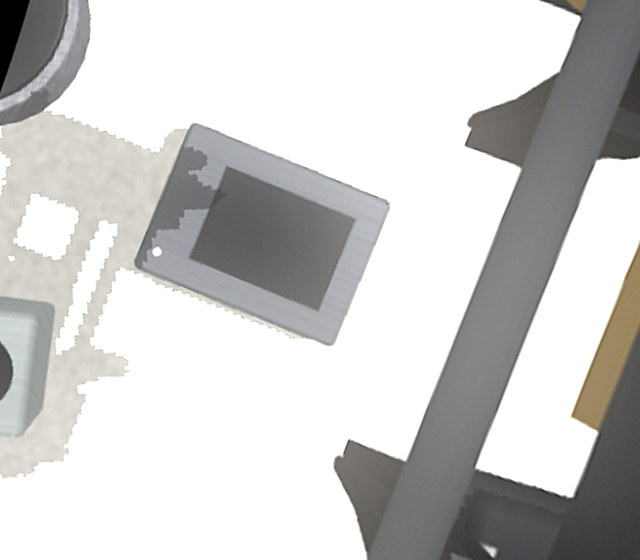

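The drive's corners are at (192,124), (389,204), (331,345), (136,266). That puts its centre at about (0.482,-0.152) and its heading at 68°, which matches the top view. Descending to clasp.

Emit:
step_arm(translation=[[0.018,0,0.05],[0.018,0,0.1],[0.018,0,0.15],[0.018,0,0.2],[0.018,0,0.25],[0.018,0,0.29],[0.018,0,0.29],[0.018,0,0.29],[0.018,0,0.29]], turn=[0.015,0.015,0.015,0.015,0.015,0.015,0.015,0.015,0.015], gripper=[-1,-1,-1,-1,-1,-1,-1,-1,-1], squeeze=4)

```text
time: 2.57
position: [0.4714, -0.18, 0.0383]
eef_rot: [0.001, 0.828, 0.56, 0.0]
ft_force: [-0.9, -0.3, 0.2]
finger_gap: 0.0873
grip_force: 0.0
```

```bash
python3 - <<'E'
from h import *
go([.471,-.1798,.008],-21.9)
cv2.imwrite("pics/w1.png",camera("wrist")[:,:,::-1])
E
```

```text
t 2.57 pos [ 0.4714 -0.18    0.0383] yang -21.82 F [-0.9 -0.3  0.2] gap 0.0873 tilt [ 0.0017 -0.0008]
  trans [-0.     -0.0013  0.0758] turn 0.0026
```

View pics/w1.png

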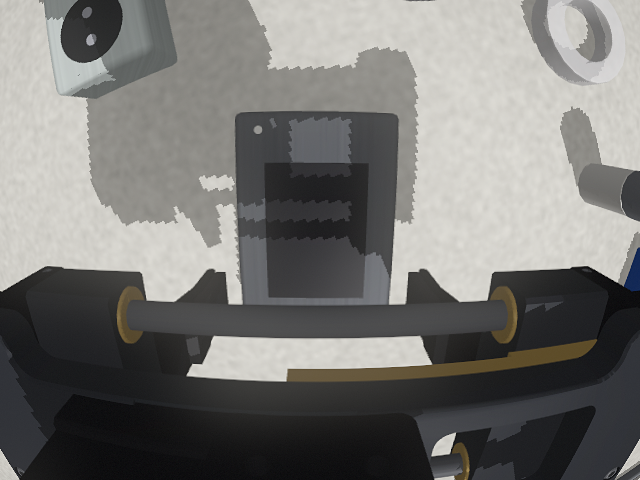

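The drive (columns about 240 to 393) sits centred and aligned between the fingertips (226 and 408). Going down and closing lightly.

Emit:
step_arm(translation=[[0,0,0.03],[0,0,0.06],[0,0,0.075],[0,0,0.075],[0,0,0.075],[0,0,0.075],[0,0,0.075],[0,0,0.075],[0,0,0.075],[0,0,0.075],[0,0,0.075],[0,0,0.075]], turn=[0,0,0,0,0,0,0,0,0,0,0,0], gripper=[-1,-1,-1,-1,-1,1,1,1,1,1,1,1], squeeze=4)

```text
time: 3.62
position: [0.4708, -0.1797, 0.0074]
eef_rot: [0.0, 0.828, 0.561, 0.0]
ft_force: [0.4, -0.1, 0.6]
finger_gap: 0.0802
grip_force: 4.0
```

```bash
python3 - <<'E'
from h import *
g=np.array([.42233,.01383])*.5+.5*(np.array([.59267,-.008])+ey*.173)-ey*.074
print("gap origin",g,ex,ey)
p=g-.075*ex
go([*p,.008],-7.3)
p=g-.115*ex
go([*p,.008],-7.3)
E
```

```text
gap origin [0.49510132 0.00450331] [0.12706461 0.99189444] [-0.99189444  0.12706461]
t 3.62 pos [ 0.4708 -0.1797  0.0074] yang -21.8 F [ 0.4 -0.1  0.6] gap 0.0802 tilt [ 0.0006 -0.0004]
  trans [ 0.2687 -0.0677 -0.0015] turn -0.5061
t 3.62 pos [ 0.4708 -0.1797  0.0074] yang -21.8 F [ 0.4 -0.1  0.6] gap 0.0802 tilt [ 0.0006 -0.0004]
  trans [ 0.1719 -0.0427 -0.0015] turn -0.5061
```

Emit:
step_arm(translation=[[0.02,-0.005,0],[0.04,-0.01,0],[0.06,-0.015,0],[0.08,-0.02,0],[0.1,-0.025,0],[0.12,-0.03,0],[0.14,-0.035,0],[0.16,-0.04,0],[0.172,-0.043,0],[0.172,-0.043,0],[0.172,-0.043,0],[0.172,-0.043,0]], turn=[-0.06,-0.12,-0.18,-0.24,-0.3,-0.36,-0.42,-0.48,-0.506,-0.506,-0.506,-0.506], gripper=[1,1,1,1,1,1,1,1,1,1,1,1], squeeze=4)

```text
time: 4.62
position: [0.4805, -0.1076, 0.0072]
eef_rot: [-0.001, 0.751, 0.661, 0.001]
ft_force: [0.8, 3.2, 4.2]
finger_gap: 0.0798
grip_force: 4.0
```

```bash
python3 - <<'E'
from h import *
g=np.array([.4951,.0045])
go([*(g-.085*ex),.008],-7.3)
cv2.imwrite("pics/w2.png",camera("wrist")[:,:,::-1])
E
```

```text
t 4.62 pos [ 0.4805 -0.1076  0.0072] yang -7.27 F [0.8 3.2 4.2] gap 0.0798 tilt [0.0007 0.0021]
  trans [ 0.0701  0.0005 -0.0018] turn 0.0009
```

View pics/w2.png

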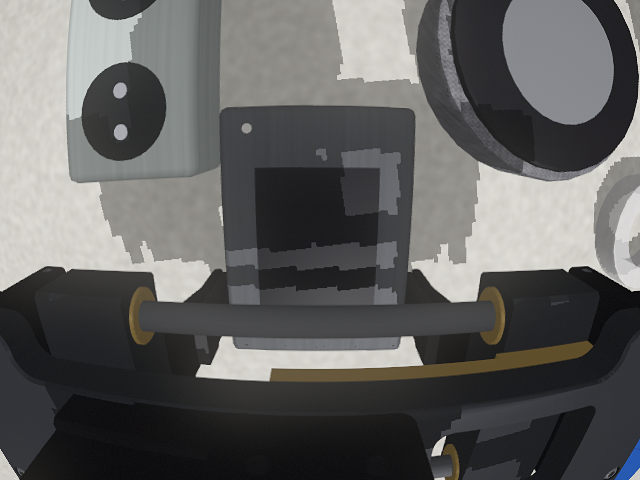

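The drive's leading corners at (220,108) and (415,108) are in the gap mouth, with the socket side face at columns 190 to 220 and the speaker edge at about column 418. Checking the lateral centring numerically.

```bash
cat >> h.py <<'E'
def wr(uv,z,c):
    K=np.array(c['intrinsics']);T=np.array(c['world_to_cam']);R,t=T[:3,:3],T[:3,3]
    d=np.array([(uv[0]-K[0,2])/K[0,0],(uv[1]-K[1,2])/K[1,1]]);th=np.hypot(*d);d=R.T@np.array([*(d/th*np.sin(th)),np.cos(th)]);o=-R.T@t
    p=(o+d*(z-o[2])/d[2])[:2]-np.array([.4951,.0045]);return np.round(1000*np.array([p@ex,p@ey]),1)
E
python3 - <<'E'
from h import *
c=calibration("wrist")
for n,u,z in(("drvL",(220,108),.022),("drvR",(415,108),.022),("drvLb",(231,300),.022),("drvRb",(404,300),.022),("sockTopNear",(191,180),.04),("sockTopFar",(196,30),.04),("sockBase",(219,168),0),("sockBaseFar",(219,20),0),("spktop c",(572,47),.04)):print(n,wr(u,z,c))
im=cv2.imread("pics/w2.png");cv2.imwrite("pics/w2c.png",cv2.resize(cv2.convertScaleAbs(im[0:200,60:460],alpha=1.5),(800,400),interpolation=cv2.INTER_CUBIC))
E
```

```text
drvL [-27.7  37.9]
drvR [-27.7 -39.6]
drvLb [-109.8   37.5]
drvRb [-109.9  -39.2]
sockTopNear [-54.5  44.9]
sockTopFar [ 0.5 42.5]
sockBase [-53.7  44.8]
sockBaseFar [17.1 44.6]
spktop c [   4.2 -104.7]
```

View pics/w2c.png

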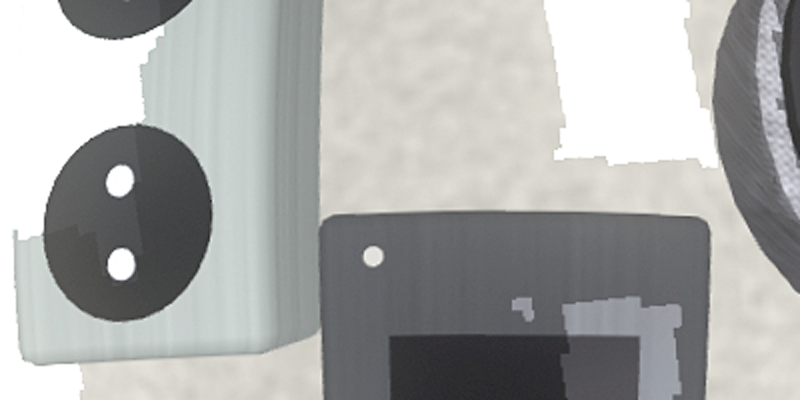

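The socket face is at lateral +44.7 mm and the drive spans about -40.9 to +39.1, so I shift it about 1.3 mm towards the sockets, go forward 28 mm, and release.

Emit:
step_arm(translation=[[0.012,-0.002,0],[0.024,-0.003,0],[0.036,-0.003,0],[0.048,-0.003,0],[0.06,-0.003,0],[0.07,-0.003,0],[0.07,-0.003,0],[0.07,-0.003,0],[0.07,-0.003,0],[0.07,-0.003,0],[0.07,-0.003,0],[0.07,-0.003,0]], turn=[0,0,0,0,0,0,0,0,0,0,0,0], gripper=[1,1,1,1,1,1,1,1,-1,-1,-1,-1], squeeze=4)

```text
time: 5.67
position: [0.482, -0.0812, 0.0067]
eef_rot: [-0.0, 0.751, 0.661, -0.0]
ft_force: [-0.2, -0.3, 0.3]
finger_gap: 0.0867
grip_force: 0.0
```

Emit:
step_arm(translation=[[0,0,-0.04],[0,0,-0.08],[0,0,-0.12],[-0.05,0,-0.13],[-0.1,0,-0.13],[-0.15,0,-0.13],[-0.18,0,-0.13],[-0.18,0,-0.13],[-0.18,0,-0.13],[-0.18,0,-0.13]], turn=[0,0,0,0,0,0,0,0,0,0], gripper=[-1,-1,-1,0,0,0,0,0,0,0])

```text
time: 6.5
position: [0.4734, -0.1514, 0.0589]
eef_rot: [-0.0, 0.75, 0.661, 0.0]
ft_force: [-0.2, -0.2, -0.1]
finger_gap: 0.0489
grip_force: 0.0
```

```bash
python3 - <<'E'
from h import *
g=np.array([.4951,.0045])+ey*.0005
go([*(g-.145*ex),.008],-7.3)
cv2.imwrite("pics/w3.png",camera("wrist")[:,:,::-1])
E
```

```text
t 6.5 pos [ 0.4734 -0.1514  0.0589] yang -7.24 F [-0.2 -0.2 -0.1] gap 0.0489 tilt [-0.0002  0.001 ]
  trans [0.0309 0.0031 0.1273] turn 0.0021
```

View pics/w3.png

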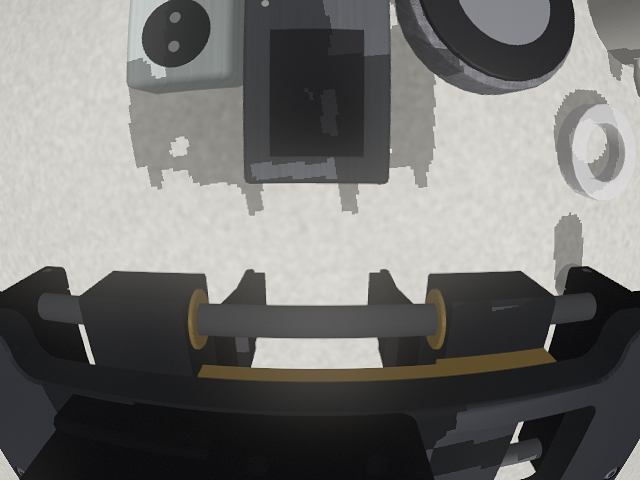

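The drive sits in the gap with its trailing end at row 183, columns 245 to 388, and the fingers are clear behind it. I narrow the fingers, go down and push.

Emit:
step_arm(translation=[[0,0,0.04],[0,0,0.08],[0,0,0.12],[0,0,0.127],[0,0,0.127],[0,0,0.127],[0.02,0,0.127],[0.04,0,0.127],[0.06,0,0.127],[0.08,0,0.127],[0.1,0,0.127],[0.12,0,0.127]], turn=[0,0,0,0,0,0,0,0,0,0,0,0], gripper=[0.2,0.2,0.2,0.2,0.2,0.2,0.2,0.2,0.2,0.2,0.2,0.2])

```text
time: 7.55
position: [0.4798, -0.105, 0.0088]
eef_rot: [0.001, 0.751, 0.661, -0.0]
ft_force: [-1.3, -3.9, 2.9]
finger_gap: 0.0349
grip_force: 1.2
```

```bash
python3 - <<'E'
from h import *
g=np.array([.4951,.0045])+ey*.0015
go([*(g+.06*ex),.008],-7.3)
c=calibration("wrist");cv2.imwrite("pics/w4.png",camera("wrist")[:,:,::-1])
E
```

```text
t 7.55 pos [ 0.4798 -0.105   0.0088] yang -7.28 F [-1.3 -3.9  2.9] gap 0.0349 tilt [ 0.0006 -0.0014]
  trans [ 4.264e-01 -3.000e-04  1.400e-03] turn 0.0007
```

View pics/w4.png

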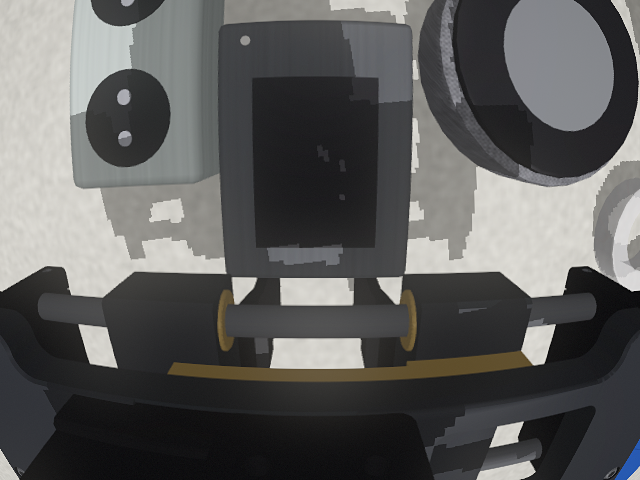

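Both fingers are on the trailing end (row 275) and the drive is straight in the gap. Pushing on.

Emit:
step_arm(translation=[[0.02,0,0],[0.04,0,0],[0.06,0,0],[0.08,0,0],[0.1,0,0],[0.12,0,0],[0.14,0,0],[0.16,0,0],[0.18,0,0],[0.2,0,0],[0.2,0,0],[0.2,0,0]], turn=[0,0,0,0,0,0,0,0,0,0,0,0], gripper=[0.2,0.2,0.2,0.2,0.2,0.2,0.2,0.2,0.2,0.2,0.2,0.2])

```text
time: 8.6
position: [0.4894, -0.0245, 0.0081]
eef_rot: [-0.001, 0.75, 0.661, 0.0]
ft_force: [0.2, 0.4, -0.2]
finger_gap: 0.035
grip_force: 0.0
```

Emit:
step_arm(translation=[[0.02,0,0],[0.04,0,0],[0.06,0,0],[0.08,0,0],[0.1,0,0],[0.12,0,0],[0.14,0,0],[0.16,0,0],[0.18,0,0],[0.2,0,0],[0.2,0,0],[0.2,0,0]], turn=[0,0,0,0,0,0,0,0,0,0,0,0], gripper=[0.2,0.2,0.2,0.2,0.2,0.2,0.2,0.2,0.2,0.2,0.2,0.2])

```text
time: 9.6
position: [0.4999, 0.0544, 0.0084]
eef_rot: [-0.0, 0.75, 0.661, 0.0]
ft_force: [0.3, -0.7, -0.1]
finger_gap: 0.0347
grip_force: 0.0
```

```bash
python3 - <<'E'
from h import *
g=np.array([.4951,.0045])+ey*.0015
go([*(g+.105*ex),.008],-7.3)
cv2.imwrite("pics/w5.png",camera("wrist")[:,:,::-1])
E
```

```text
t 9.6 pos [0.4999 0.0544 0.0084] yang -7.23 F [ 0.3 -0.7 -0.1] gap 0.0347 tilt [0.0003 0.0004]
  trans [0.1373 0.0003 0.0012] turn 0.0024
```

View pics/w5.png

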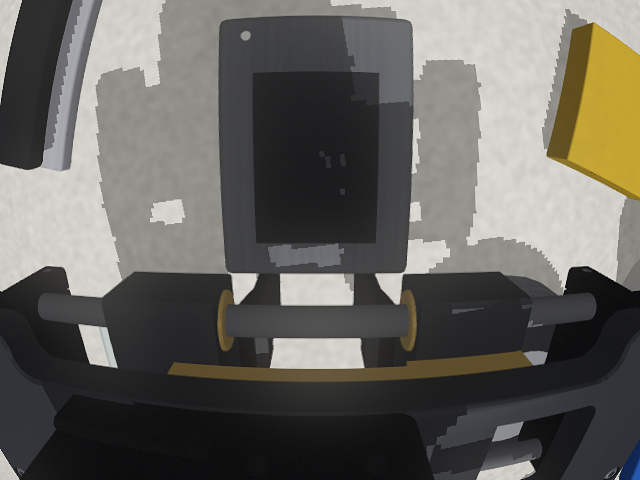

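The drive is straight and clear through the gap, still on both fingers. That was my last picture, so from here I close in on force readings.

Emit:
step_arm(translation=[[0.015,0,0],[0.03,0,0],[0.045,0,0],[0.06,0,0],[0.075,0,0],[0.085,0,0],[0.095,0,0],[0.095,0,0],[0.095,0,0]], turn=[0,0,0,0,0,0,0,0,0], gripper=[0.2,0.2,0.2,0.2,0.2,0.2,0.2,0.2,0.2])

```text
time: 10.4
position: [0.5047, 0.0917, 0.0084]
eef_rot: [-0.0, 0.751, 0.661, 0.0]
ft_force: [-1.0, -0.4, 0.3]
finger_gap: 0.0345
grip_force: 0.0
```

Emit:
step_arm(translation=[[0.003,0,0],[0.006,0,0],[0.009,0,0],[0.012,0,0],[0.015,0,0],[0.018,0,0],[0.021,0,0],[0.024,0,0],[0.024,0,0],[0.024,0,0]], turn=[0,0,0,0,0,0,0,0,0,0], gripper=[0.2,0.2,0.2,0.2,0.2,0.2,0.2,0.2,0.2,0.2])

```text
time: 11.23
position: [0.5059, 0.1011, 0.0083]
eef_rot: [-0.0, 0.751, 0.661, 0.0]
ft_force: [0.2, 0.4, 0.2]
finger_gap: 0.0345
grip_force: 0.3
```

```bash
python3 - <<'E'
from h import *
g=np.array([.4951,.0045])+ey*.0015
go([*(g+.105*ex),.008],-7.3)
s=state();print(s['wrist_torque'],(s['position'][:2]-g)@ex)
c=calibration("top");im=camera("top")
cv2.imwrite("pics/t6.png",im[:,:,::-1])
a=rect("top",im,.022,.66,.28,400,400,1500)
# brightness profile along gap line beyond the drive: lateral offsets
gr=cv2.cvtColor(im,cv2.COLOR_RGB2GRAY)
K=np.array(c['intrinsics']);T=np.array(c['world_to_cam'])
for l in(-.03,0,.03):
    r=[]
    for k in np.arange(.19,.245,.003):
        p=T[:3,:3]@[*(np.array([.4951,.0045])+k*ex+l*ey),.022]+T[:3,3];q=K@p;q/=q[2]
        r.append(int(cv2.getRectSubPix(gr,(1,1),(float(q[0]),float(q[1])))[0,0]))
    print(l,r)
E
```

```text
t 11.23 pos [0.5059 0.1011 0.0083] yang -7.29 F [0.2 0.4 0.2] gap 0.0345 tilt [0.0002 0.0004]
  trans [0.0196 0.0003 0.0008] turn 0.0004
[-0.13071859 -0.09556625 -0.00330965] 0.09715118070005463
-0.03 [56, 54, 57, 60, 57, 60, 58, 60, 59, 58, 51, 51, 67, 89, 92, 89, 88, 88, 87]
0 [60, 64, 65, 64, 58, 48, 40, 44, 45, 44, 38, 39, 47, 46, 39, 33, 37, 56, 80]
0.03 [44, 44, 46, 43, 44, 47, 66, 74, 58, 47, 41, 41, 48, 52, 61, 57, 60, 59, 60]
```

Emit:
step_arm(translation=[[0.002,0,0],[0.004,0,0],[0.006,0,0],[0.008,0,0],[0.01,0,0],[0.012,0,0],[0.012,0,0]], turn=[0,0,0,0,0,0,0], gripper=[0.2,0.2,0.2,0.2,0.2,0.2,0.2])

```text
time: 11.87
position: [0.5062, 0.1035, 0.0083]
eef_rot: [0.001, 0.751, 0.66, -0.001]
ft_force: [-1.9, -6.4, 3.8]
finger_gap: 0.0349
grip_force: 3.1
```

Emit:
step_arm(translation=[[0.002,0,0],[0.004,0,0],[0.006,0,0],[0.008,0,0],[0.008,0,0]], turn=[0,0,0,0,0], gripper=[0.2,0.2,0.2,0.2,0.2])

```text
time: 12.28
position: [0.5062, 0.1036, 0.0083]
eef_rot: [0.002, 0.751, 0.66, -0.003]
ft_force: [-2.8, -11.4, 6.8]
finger_gap: 0.0349
grip_force: 6.1
```

The arm stalled with the force rising to 11 N, so the drive is against the dock. Backing off, lifting, and checking the drive's pose numerically with the wrist camera.

Emit:
step_arm(translation=[[-0.01,0,0],[-0.03,0,0],[-0.06,0,0],[-0.08,0,-0.02],[-0.08,0,-0.09],[-0.08,0,-0.16],[-0.08,0,-0.23],[-0.08,0,-0.3],[-0.08,0,-0.35],[-0.08,0,-0.35],[-0.08,0,-0.35],[-0.08,0,-0.35]], turn=[0,0,0,0,0,0,0,0,0,0,0,0], gripper=[0.2,0.2,0.2,1,1,1,1,1,1,1,1,1])

```text
time: 13.28
position: [0.5022, 0.0771, 0.1475]
eef_rot: [-0.0, 0.751, 0.661, -0.0]
ft_force: [-0.7, -0.0, 0.2]
finger_gap: 0.0004
grip_force: 0.0
```

```bash
python3 - <<'E'
from h import *
b=np.array([.4951,.0045])+.245*ex
go([*b,.12],-7.3)
c=calibration("wrist");K=np.array(c['intrinsics']);T=np.array(c['world_to_cam']);im=camera("wrist")
cv2.imwrite("pics/w7.png",im[:,:,::-1])
s=2000;g=np.array([.4951,.0045])
def R(z): # image: col = along .08..., row = lateral +.08 down to -.08
    v,u=np.mgrid[0:320,0:440].astype(float)
    xy=g+(.08+u/s)[...,None]*ex+(.08-v/s)[...,None]*ey
    P=np.concatenate([xy,np.full(u.shape+(1,),z)],-1)@T[:3,:3].T+T[:3,3]
    r=np.hypot(P[...,0],P[...,1]);th=np.arctan2(r,P[...,2])
    return cv2.remap(im,(K[0,2]+K[0,0]*th*P[...,0]/r).astype('f4'),(K[1,2]+K[1,1]*th*P[...,1]/r).astype('f4'),cv2.INTER_LINEAR)
a=R(.022);gr=cv2.cvtColor(a,cv2.COLOR_RGB2GRAY);cv2.imwrite("pics/w7r.png",gr)
for l in range(-54,55,6):
    v=int((.08-l/1000)*s);print(l,[int(x) for x in gr[v-1:v+2].mean(0)[10:360:10]])
# button: bright round blob at z~.052
h=cv2.cvtColor(R(.052),cv2.COLOR_RGB2GRAY)[60:260,240:]
n,_,st,ce=cv2.connectedComponentsWithStats((h>200).astype('u1'))
for i in range(1,n):
    if st[i,4]>800:print("blob",st[i],80+(ce[i][0]+240)/2,80-(ce[i][1]+60)/2)
E
```

```text
t 13.28 pos [0.5022 0.0771 0.1475] yang -7.28 F [-0.7 -0.   0.2] gap 0.0004 tilt [-0.0009  0.0003]
  trans [0.4302 0.0058 0.0687] turn 0.0008
-54 [216, 212, 216, 215, 215, 214, 219, 218, 215, 215, 211, 216, 215, 214, 212, 211, 209, 211, 211, 205, 206, 214, 209, 208, 211, 208, 210, 198, 68, 96, 103, 103, 103, 127, 144]
-48 [216, 215, 209, 216, 209, 214, 211, 213, 216, 217, 214, 208, 211, 211, 208, 211, 209, 147, 151, 145, 144, 146, 145, 141, 145, 145, 142, 80, 66, 94, 102, 101, 102, 100, 143]
-42 [215, 215, 218, 216, 214, 216, 210, 213, 214, 211, 213, 215, 214, 209, 213, 211, 214, 200, 155, 143, 144, 141, 140, 146, 144, 141, 139, 78, 61, 92, 100, 100, 100, 99, 142]
-36 [212, 211, 209, 214, 215, 215, 118, 118, 117, 116, 115, 114, 114, 112, 111, 111, 109, 78, 78, 78, 77, 76, 76, 76, 75, 76, 75, 74, 60, 90, 98, 123, 142, 142, 142]
-30 [207, 213, 209, 214, 218, 219, 120, 118, 118, 117, 116, 114, 113, 112, 110, 110, 109, 77, 76, 107, 102, 75, 75, 75, 74, 74, 73, 72, 56, 89, 97, 141, 142, 142, 141]
-24 [214, 214, 206, 212, 211, 211, 117, 116, 114, 107, 105, 107, 105, 105, 100, 99, 98, 68, 6
[... 1440 characters left out ...]
45, 83, 92, 93, 93, 92, 93]
36 [211, 214, 216, 213, 208, 213, 117, 117, 116, 115, 114, 114, 113, 111, 112, 80, 80, 79, 77, 76, 75, 74, 73, 72, 71, 71, 70, 67, 49, 83, 93, 92, 92, 92, 93]
42 [213, 213, 214, 214, 218, 209, 211, 203, 202, 198, 207, 207, 188, 199, 194, 200, 196, 182, 138, 141, 143, 137, 136, 135, 137, 137, 134, 68, 47, 84, 93, 93, 93, 93, 93]
48 [211, 208, 210, 216, 211, 212, 214, 215, 214, 214, 212, 210, 211, 214, 214, 206, 207, 207, 139, 143, 143, 143, 141, 145, 135, 139, 142, 69, 48, 84, 94, 94, 93, 93, 93]
54 [211, 209, 209, 212, 212, 213, 217, 210, 211, 213, 209, 211, 208, 210, 211, 205, 210, 216, 145, 147, 145, 145, 138, 141, 144, 137, 137, 137, 51, 85, 95, 94, 94, 94, 94]
```

```bash
python3 - <<'E'
from h import *
gr=cv2.imread("pics/w7r.png",0).astype(float)
for l in(-34,-24,-12,0,12,24,34):
    v=int((.08-l/1000)*2000);r=gr[v-2:v+3].mean(0)
    i=np.where(r[40:100]<165)[0][0]+40;f=(r[i-1]-165)/(r[i-1]-r[i])
    print(l,"trail",round(80+(i-1+f)/2,2),"lead",[int(x) for x in r[268:304:2]])
for k in(120,160,200):
    col=gr[:,int((k-80)*2)];e=np.abs(np.diff(cv2.GaussianBlur(col[:,None],(1,5),0)[:,0]));
    print(k,"lat edges",80-(np.argmax(e[:120]))/2,80-(200+np.argmax(e[200:]))/2)
c=calibration("wrist");im=cv2.imread("pics/w7.png");h=cv2.cvtColor(im,cv2.COLOR_BGR2GRAY)
n,lab,st,ce=cv2.connectedComponentsWithStats((h>150).astype('u1'))
for i in range(1,n):
    if 300<st[i,4]<20000:print(st[i],ce[i],wr(ce[i],.052,c))
c2=cv2.HoughCircles(cv2.medianBlur(h,5),cv2.HOUGH_GRADIENT,1.5,40,param1=100,param2=40,minRadius=10,maxRadius=45)
if c2 is not None:
    for q in c2[0][:8]:print("circ",np.round(q,1),wr(q[:2],.052,c),wr((q[0]+q[2],q[1]),.052,c))
E
```

```text
-34 trail 112.42 lead [76, 75, 75, 75, 76, 75, 73, 73, 75, 75, 52, 60, 72, 74, 78, 84, 90, 96]
-24 trail 112.34 lead [101, 101, 101, 101, 102, 97, 83, 88, 101, 92, 56, 51, 72, 72, 75, 81, 87, 94]
-12 trail 112.35 lead [103, 103, 103, 103, 104, 100, 85, 87, 97, 101, 38, 50, 66, 69, 73, 79, 85, 92]
0 trail 112.28 lead [67, 67, 67, 67, 68, 67, 65, 64, 66, 69, 37, 49, 64, 67, 71, 78, 85, 92]
12 trail 112.28 lead [67, 67, 67, 67, 68, 67, 64, 64, 65, 67, 37, 47, 63, 66, 71, 76, 84, 89]
24 trail 112.34 lead [68, 68, 68, 68, 68, 67, 64, 61, 66, 63, 43, 44, 66, 66, 70, 77, 83, 89]
34 trail 112.35 lead [71, 71, 71, 70, 71, 70, 67, 63, 67, 65, 44, 47, 64, 67, 71, 77, 83, 90]
120 lat edges 41.0 -37.5
160 lat edges 41.0 -37.5
200 lat edges 41.5 -38.0
[ 538    0  102   35 2556] [594.8114241   12.63771518] [ 273.  -235.8]
[193  72  44  17 513] [214.62378168  80.00779727] [187.9  73. ]
[  79  324   97   41 2753] [125.52524519 344.02942245] [-25.  173.1]
[ 477  326   71   47 1502] [517.54394141 351.27163782] [ -34.1 -181.6]
[489 422  35  24 517] [506.2205029  433.03288201] [-143.7 -201. ]
[435 432  39  24 621] [453.56360709 443.85024155] [-147.4 -139.3]
[  0 449  19  31 311] [  6.07395498 468.97749196] [-324.5  515.6]
circ [512.2 378.8  44.1] [ -66.1 -184.6] [ -76.1 -242.8]
```

The drive is square (trailing edge 112.3 to 112.4 mm at every lateral position) and flush at the dock's face. The button is then at about 247.5 mm along the gap. Moving over it with the fingers shut.

Emit:
step_arm(translation=[[0.05,0.001,0],[0.1,0.002,0],[0.15,0.003,0],[0.2,0.004,0],[0.25,0.005,0],[0.3,0.006,0],[0.35,0.006,0],[0.4,0.006,0],[0.436,0.006,0],[0.436,0.006,0.05],[0.436,0.006,0.1],[0.436,0.006,0.15]], turn=[0,0,0,0,0,0,0,0,0,0,0,0], gripper=[1,1,1,1,1,1,1,1,1,1,1,1])

```text
time: 14.33
position: [0.5262, 0.25, 0.086]
eef_rot: [-0.001, 0.75, 0.661, -0.001]
ft_force: [0.7, -0.4, 0.2]
finger_gap: 0.0006
grip_force: 0.0
```

```bash
python3 - <<'E'
from h import *
b=np.array([.4951,.0045])+.2475*ex
go([*b,.065],-7.3)
c=calibration("wrist");im=camera("wrist");cv2.imwrite("pics/w8.png",im[:,:,::-1])
c3=calibration("top");K=np.array(c3['intrinsics']);T=np.array(c3['world_to_cam'])
im0=cv2.imread("pics/top0.png",0)
m=np.zeros_like(im0);m[245:275,208:232]=1
n,l,st,ce=cv2.connectedComponentsWithStats(((im0>150)&(m>0)).astype('u1'))
for i in range(1,n):
    if st[i,4]>20:
        for z in(.052,.058):
            p=px2w("top",ce[i],z)-np.array([.4951,.0045]);print(st[i],z,p@ex,p@ey)
E
```

```text
t 14.33 pos [0.5262 0.25   0.086 ] yang -7.22 F [ 0.7 -0.4  0.2] gap 0.0006 tilt [-0.0022  0.0001]
  trans [-0.      0.0009  0.0526] turn 0.0027
```

Emit:
step_arm(translation=[[0,0.001,0.02],[0,0.001,0.04],[0,0.001,0.05],[0,0.001,0.055],[0,0.001,0.06],[0,0.001,0.063],[0,0.001,0.066],[0,0.001,0.066],[0,0.001,0.066]], turn=[0,0,0,0,0,0,0,0,0], gripper=[1,1,1,1,1,1,1,1,1])

```text
time: 15.13
position: [0.5277, 0.2495, 0.0624]
eef_rot: [0.0, 0.751, 0.661, 0.0]
ft_force: [-3.4, -1.3, 4.2]
finger_gap: 0.0006
grip_force: 2.1
```

Emit:
step_arm(translation=[[0,0,0.003],[0,0,0.006],[0,0,0.009],[0,0,0.009],[0,0,0.009]], turn=[0,0,0,0,0], gripper=[1,1,1,1,1])

```text
time: 15.55
position: [0.5279, 0.2496, 0.0611]
eef_rot: [0.001, 0.751, 0.661, -0.0]
ft_force: [-8.1, -4.3, 22.0]
finger_gap: 0.0005
grip_force: 10.5
```

The force climbed through the spring range and then hit a hard stop (22 N, where 5 N hold the button fully down), so it is right down. Releasing and withdrawing.

Emit:
step_arm(translation=[[0,0,-0.02],[0,0,-0.05],[0,0,-0.1],[0,0,-0.17],[0,0,-0.25],[0,0,-0.3],[0,0,-0.3],[0,0,-0.3],[0,0,-0.3]], turn=[0,0,0,0,0,0,0,0,0], gripper=[1,1,1,1,1,1,1,1,1])

```text
time: 16.3
position: [0.5276, 0.2491, 0.1776]
eef_rot: [0.0, 0.751, 0.661, -0.0]
ft_force: [0.5, -0.8, -0.5]
finger_gap: 0.0005
grip_force: 0.0
```

Emit:
step_arm(translation=[[-0.06,0,0],[-0.12,0,0],[-0.18,0,0],[-0.24,0,0],[-0.3,0,0],[-0.36,0,0],[-0.4,0,0],[-0.427,0,0],[-0.427,0,0],[-0.427,0,0],[-0.427,0,0]], turn=[0,0,0,0,0,0,0,0,0,0,0], gripper=[1,1,1,1,1,1,1,1,1,1,1])

```text
time: 17.22
position: [0.5056, 0.0811, 0.1776]
eef_rot: [-0.001, 0.75, 0.661, -0.0]
ft_force: [0.2, 0.6, -0.3]
finger_gap: 0.0004
grip_force: 0.0
```

```bash
python3 - <<'E'
from h import *
s=state();print(s['time'],s['position'],s['ft_force'])
c=calibration("wrist");K=np.array(c['intrinsics']);T=np.array(c['world_to_cam']);im=cv2.cvtColor(camera("wrist"),cv2.COLOR_RGB2GRAY)
g=np.array([.4951,.0045])
for l in(-30,-12,12,30):
    k=np.arange(.1,.24,.0005);xy=g+k[:,None]*ex+l/1000*ey
    P=np.c_[xy,np.full(len(k),.022)]@T[:3,:3].T+T[:3,3];r=np.hypot(P[:,0],P[:,1]);th=np.arctan2(r,P[:,2])
    v=cv2.remap(im,(K[0,2]+K[0,0]*th*P[:,0]/r).astype('f4')[None],(K[1,2]+K[1,1]*th*P[:,1]/r).astype('f4')[None],cv2.INTER_LINEAR)[0]
    print(l,"trail",k[np.where(v<165)[0][0]],"lead",v[230:260:2])
E
```

```text
17.2167 [0.50559664 0.0810916  0.17761354] [ 0.17286835  0.60177352 -0.26818315]
-30 trail 0.11250000000000002 lead [ 76  75  77  76  76  73  72  75  60  59  82 102 113 136 140]
-12 trail 0.11250000000000002 lead [ 73  72  73  73  72  69  66  84  80  53  74 101 107 129 138]
12 trail 0.11250000000000002 lead [70 70 69 70 70 66 63 68 56 45 56 68 71 78 84]
30 trail 0.11250000000000002 lead [103  73  73  73  72  69  67  71  59  48  59  69  72  79  85]
```

The drive has not moved and the robot is clear of everything, so I hand in.

```bash
python3 -c "
from rig import *
print(hand_in())"
```

```text
the job is handed in; nothing more can be done
None
```

The drive was slid through the gap and now sits square and flush against the dock face. The button was then pressed to its stop and released, and I handed the job in at about 17 s with the arm clear. No verdict came back, and I did not separately check that the button came back up.

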